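# Unlock the probe carousel

## Robot

A 7-joint arm with a two-finger parallel gripper is mounted at the origin on the work surface. World frame = base frame: x ahead of the robot, y to its left, z up, the work surface at z = 0. Lengths are in mm, angles in rad, forces in N, time in s.
With the tool pointing down it reaches from about 350 to 900 mm from the base axis. Payload 7.2 kg.
Tool frame: the origin (TCP) lies midway between the tips of the shut fingers; the grasp point (between the pads) lies 19 mm behind it (ctrl.grip_point_offset is the distance from the TCP to the grasp point, in mm); x points along the fingers, y is the direction in which the jaws open and shut, and the axes are right-handed (so a half turn about x gives the same grasp; the last joint's range is limited). The gripper opens to 88 mm and grips with 3 to 60 N. Pads are 20 mm wide; open, the fingers measure 115 mm over their backs; the gripper's body (75 mm by 178 mm) begins 61 mm behind the grasp point.
Start: joints at [-1.259, 0.411, -0.013, 1.596, 0.006, 1.134, -0.082], TCP at [231.719, 580.461, 222.653] pointing down, gripper open.
Joint ranges: [-2.95, 2.95], [-0.29, 1.99], [-1.47, 1.44], [0.14, 2.54], [-1.03, 4.17], [0.13, 1.85], [-2.86, 2.86]. Speed limits (rad/s): [2.39, 2.39, 3.01, 3.01, 3.14, 3.14, 3.14].

## Interface

Orientations are given as a unit quaternion [x, y, z, w].
In Python, from workcell import sense, imaging, ctrl gives the robot as it stands.
- The arm moves only by the tool drive_tool, never from a script. Its argument "series" is a list that holds one entry, the list of rows, each a list of 7 numbers: the opening, from 0 (shut) to 1 (fully open), then the shift along the tool's x, y, z in cm, then the turn, a rotation vector about the tool's x, y, z in degrees. A call has 1 to 5 rows; each row is the pose to reach, as a shift and turn from the pose commanded when the call began, along the tool's axes at that moment; what a row does not reach only later rows make up. A row lasts 1/12 s, in which the tool goes at most 41.7 mm and 7.16 degrees, less where a joint would pass 70% of its speed; a pose out of reach is approached as far as the arm can. A call with a gripper value outside its range is refused whole. The fingers move at their own pace and stop on an object; the grip force is fixed at half the most. Time passes only in rows, so rows that repeat a pose let the fingers close. It gives the time, the measured TCP pose, the force and the opening at its end, in the units of the state.
- sense(): the state, without advancing time (a new reading comes with each control period).
- imaging.read_camera(name): name is "side" or "top"; returns the picture (400x640x3 uint8, red, green, blue); there is no depth.
- imaging.camera_model(name): a dict with "fov_y" (degrees; the focal length in pixels is half the picture's height over the tangent of half this angle, whatever the lens; pixels are square), "cx", "cy" (the principal point, pixels), "eye" and "attitude" of the camera in the world. Camera axes: x right, y down, z forward; pixel columns grow to the right and rows downward; lengths in mm; the calibration is good to about 2 mm. A picture is of the moment at which its call begins. camera_model takes no time and is no camera call.
- ctrl.hand_in(): hands the job in, once; it reports no verdict.
The state is a dict: "t": time; "q": joint angles; "qd": joint speeds; "joint_torque": joint torques, N m; "tcp_pos": TCP position; "orientation": TCP orientation; "wrist_force": force on the tool from outside, world axes, zero at the start; "ft_torque": the same for the moment, N m; "width": finger opening in mm.
Only numpy, scipy, OpenCV 4.12 (cv2) and the standard library are available. Lean on these libraries where they do the work, as an engineer would, in place of code of your own. Each camera call takes 0.05 s, during which the arm holds its last target. There are 200 camera calls.

## Task

Lift the white guard tube up and off the carousel's locking plunger and stand it upright in the shallow steel tray, setting it down rather than dropping it. Then grip the plunger's black knob, pull it up all the way to its stop so that the pin is clear of the carousel's hole, and finish while still holding it there. Leave everything else on the table where it is.

Things in the scene. Friction and masses are not known exactly. Their poses are not given: they have to be found in the camera images.
- carousel: fixed probe carousel; origin on the table under its disc's centre, z up. White disc 190 mm across, top at 74 mm; five upright steel probes on it (tops at 135 mm, 58 mm from the centre, all at x > -15 mm). On its -x side an aluminium bracket (56 mm wide, flat top 106 mm above the table) reaches over the rim and bears the upright plunger at x = -85 mm, y = 0
- plunger_knob (a point): centre of the plunger's knob: upright black cylinder, 24 mm diameter, 26 mm tall, centre 153 mm above the table while seated; inside the guard at the start. Under it a 9 mm steel stem, then (below 124 mm) a fixed steel barrel 20 mm wide. Can be gripped from above once the guard is off
- plunger (a joint): travel of the sprung plunger straight up, in m: 0 = pin seated 8 mm deep in the disc's hole, 0.020 = upper stop (fully back). The spring pulls it down with about 6 N at 0 and 11 N at 0.020; it snaps back when let go
- guard: the guard: plain white plastic tube, 46 mm outside, 36 mm inside diameter, 72 mm tall, about 70 g, open at both ends. It hangs upright over the plunger like a ring on a post, foot on the bracket's top, upper edge 12 mm above the knob's top. Origin at the centre of its lower edge, z up its axis. Comes off straight up (65 mm to clear the knob)
- tray: fixed shallow steel tray, open on top, empty: 150 x 150 mm outside, 25 mm tall, walls and floor 4 mm thick (the guard's foot rests 4 mm above the table). Origin on the table under its centre, z up
- beaker: empty glass beaker, 72 mm across, 100 mm tall, between the carousel and the tray; origin at the centre of its underside. Leave alone.
- driver: screwdriver, 170 mm long, lying on the table between carousel and tray, nearer the robot. Leave alone.
- amber: amber glass bottle, 60 mm across, 140 mm tall, at the far edge of the table; origin under its centre. Leave alone.
- jar: white plastic jar, 66 mm across, 80 mm tall, at the far edge of the table; origin under its centre. Leave alone.
- spacer: flat white plastic spacer ring, 64 mm across, only 12 mm tall, lying at the far edge of the table (not the guard). Leave alone.
- dish: small white ceramic dish, 90 mm across, 30 mm tall, at the left of the table; origin under its centre. Leave alone.
Things that resemble listed ones, but are neither listed nor needed, are in the scene too. What is shaped like the guard but green or pink is not meant.

How it is judged:
By the outcome, as a careful person would: the job done as asked, in the order asked, and still so for the second after the job is handed in, while the arm keeps its last pose, push and grip.
It also fails if it takes over 58 s, if anything falls off the work surface, if the arm or the gripper's body presses on something with over 40 N, if the wrist force passes 120 N, or if a joint passes its speed limit or range.

## Working session

There is one attempt and no reset: what is moved stays moved. The work goes in short steps, Python scripts to look and compute and a tool call to move; the robot and the scene stay as the last step left them, time stands still between calls to the robot, and variables do not carry over. Pictures are saved under pics/ and viewed, about 8 in all and at most 12, crops included, and the job is handed in when it is done.

Besides the shell and the picture viewer there is one more tool, called after "Request:" as name(argument=value, ...) on one line, values as JSON. drive_tool: Moves the arm, as the interface text tells. Its arguments: {"type":"object","properties":{"series":{"type":"array","items":{"type":"array","items":{"type":"array","items":{"type":"number"}}}}},"required":["series"]}

```bash
mkdir -p pics; python3 - <<'E'
from workcell import sense, imaging, ctrl
import cv2
for n in("side","top"):
    cv2.imwrite(f"pics/{n}0.png",imaging.read_camera(n)[:,:,::-1]); print(n,imaging.camera_model(n))
s=sense();print({k:s[k] for k in("t","tcp_pos","orientation","width","wrist_force")},ctrl.grip_point_offset)
E
```

```text
side {'fov_y': 45.79449039483466, 'cx': 318.2994589660173, 'cy': 197.6039772826093, 'eye': array([ 103.67612403, -773.48235104,  699.50983557]), 'attitude': array([ 0.84699242, -0.18949397,  0.11545115, -0.48308065])}
top {'fov_y': 43.37895391224311, 'cx': 316.00413237076583, 'cy': 195.74004081716276, 'eye': array([ 350.17839194,  120.26303024, 1322.916082  ]), 'attitude': array([-0.7033282 ,  0.70633715, -0.05993059,  0.05315647])}
{'t': 0.1, 'tcp_pos': array([231.59125223, 580.02841972, 221.90376471]), 'orientation': array([ 0.13296769,  0.69445739, -0.1339711 ,  0.69433441]), 'width': 87.61296582132945, 'wrist_force': array([-0.0564091 , -0.19507663,  0.5666259 ])} 18.700000000000003
```

View pics/side0.png

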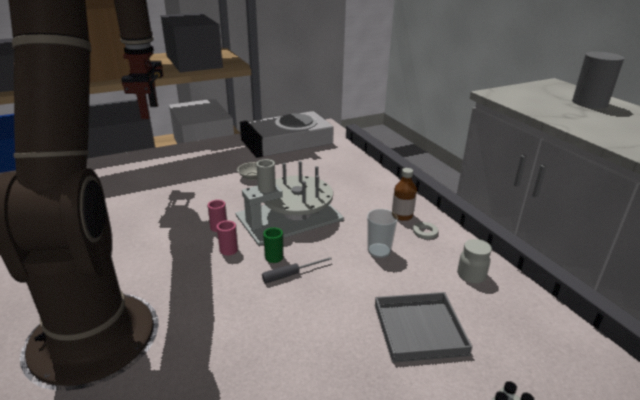

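View pics/top0.png

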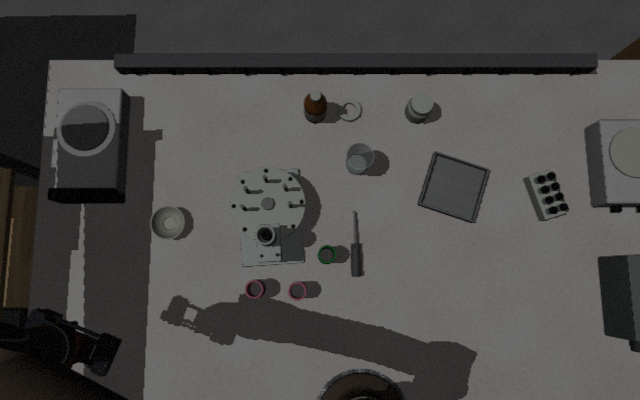

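Guard look-alikes, top picture: the white tube over the plunger (266,234), pink tubes (255,289) and (297,291), a green tube (327,254), the jar (420,108), the spacer (350,110) and the dish (169,222). I choose the white tube on the bracket at (266,234) top / (266,177) side. Next, a close crop to check it.

```bash
cat > h.py <<'E'
from workcell import sense, imaging, ctrl
import numpy as np, cv2
from scipy.spatial.transform import Rotation as R
def cam(n):
    m=imaging.camera_model(n); f=200/np.tan(np.radians(m["fov_y"]/2))
    return m,f,R.from_quat(m["attitude"])
def at_z(n,u,v,z):
    m,f,r=cam(n); d=r.apply([(u-m["cx"])/f,(v-m["cy"])/f,1]); e=m["eye"]
    return (e+d*(z-e[2])/d[2]).round(1)
def proj(n,p):
    m,f,r=cam(n); c=r.inv().apply(np.array(p)-m["eye"]); return (c[:2]/c[2]*f+[m["cx"],m["cy"]]).round(1)
def delta(p):  # shift in cm along tool axes to reach p
    s=sense(); return (R.from_quat(s["orientation"]).inv().apply(np.array(p)-s["tcp_pos"])/10).round(2)
def crop(n,u0,v0,w,h,k,name):
    im=imaging.read_camera(n)[v0:v0+h,u0:u0+w,::-1]
    cv2.imwrite(name,cv2.resize(cv2.convertScaleAbs(im,alpha=1.6),None,fx=k,fy=k,interpolation=cv2.INTER_CUBIC))
E
python3 - <<'E'
from h import *
a=cv2.convertScaleAbs(imaging.read_camera("top")[160:280,220:345,::-1],alpha=1.7)
b=cv2.convertScaleAbs(imaging.read_camera("side")[145:245,225:350,::-1],alpha=1.5)
f=lambda i:cv2.resize(i,(400,int(i.shape[0]*3.2)),interpolation=cv2.INTER_CUBIC)
a,b=f(a),f(b); b=cv2.copyMakeBorder(b,0,a.shape[0]-b.shape[0],0,0,cv2.BORDER_CONSTANT)
cv2.imwrite("pics/c1.png",np.hstack([a,b]))
print("guard top est",at_z("top",266,234,178), "disc",at_z("top",268,203,74))
c=[at_z("top",u,v,25) for u,v in((437,152),(490,170),(473,222),(418,204))];print(c,np.mean(c,0))
print("beaker",at_z("top",361,159,60))
print(R.from_quat(sense()["orientation"]).as_matrix().round(3))
E
```

```text
guard top est [447.2 223.1 178. ] disc [533.8 228.2  74. ]
[array([ 676.4, -214.9,   25. ]), array([ 627.1, -353.3,   25. ]), array([ 489.1, -300.7,   25. ]), array([ 537. , -159.1,   25. ])] [ 582.4 -257.    25. ]
beaker [649.6  -8.8  60. ]
[[-0.     0.371  0.929]
 [-0.001  0.929 -0.371]
 [-1.    -0.001  0.   ]]
```

View pics/c1.png

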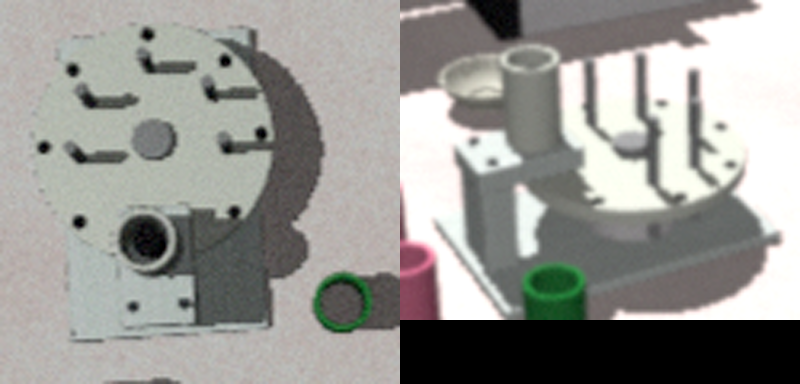

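The crop confirms a plain white open tube standing on the bracket. Its rim centre is at about (266.6,235) top and (265.6,163.1) side. I'll triangulate that and then set off.

```bash
python3 - <<'E'
from h import *
print(at_z("top",266.6,235,178),at_z("side",265.6,163.1,178))
for p in((445,222,260),(590,-240,280)): print(delta(p))
E
```

```text
[444.9 221.7 178. ] [447.6 229.7 178. ]
[ -3.76 -25.36  33.1 ]
[ -5.72 -62.89  63.69]
```

Request:
drive_tool(series=[[[1,-1.9,-2.4,3.2,0,0,0],[1,-3.8,-4.9,6.4,0,0,0],[1,-3.8,-7.4,9.7,0,0,0],[1,-3.8,-9.9,12.9,0,0,0],[1,-3.8,-12.4,16.2,0,0,0]]])

```text
t: 0.62
tcp_pos: [335.0, 406.8, 261.0]
orientation: [0.134, 0.694, -0.133, 0.695]
wrist_force: [0.1, 0.8, -0.6]
width: 87.9
```

Request:
drive_tool(series=[[[1,0,-2.5,3.3,0,0,0],[1,0,-5,6.6,0,0,0],[1,0,-7.5,9.9,0,0,0],[1,0,-10,13.2,0,0,0],[1,0,-12.5,16.4,0,0,0]]])

```text
t: 1.03
tcp_pos: [441.0, 229.5, 260.8]
orientation: [0.134, 0.694, -0.133, 0.694]
wrist_force: [0.7, 1.3, -0.1]
width: 87.9
```

Request:
drive_tool(series=[[[1,0,-0.4,0.5,0,0,0],[1,0,-0.4,0.5,0,0,0]]])

```text
t: 1.2
tcp_pos: [444.9, 222.9, 260.8]
orientation: [0.135, 0.694, -0.136, 0.694]
wrist_force: [-0.5, 0.8, 0.4]
width: 87.6
```

```bash
python3 - <<'E'
from h import *
s=sense();print(s["t"],s["tcp_pos"],s["q"])
print(proj("side",s["tcp_pos"]),proj("top",s["tcp_pos"]))
crop("side",200,100,160,120,5,"pics/s2.png")
print(delta((447,225,205)))
E
```

```text
1.2 [444.86544353 222.90993987 260.79540511] [-0.74173897  0.15455503  0.20414331  1.85766375 -0.03375516  1.13251572
  0.65937145]
[264.  133.1] [262.6 231.8]
[5.57 0.09 0.32]
```

View pics/s2.png

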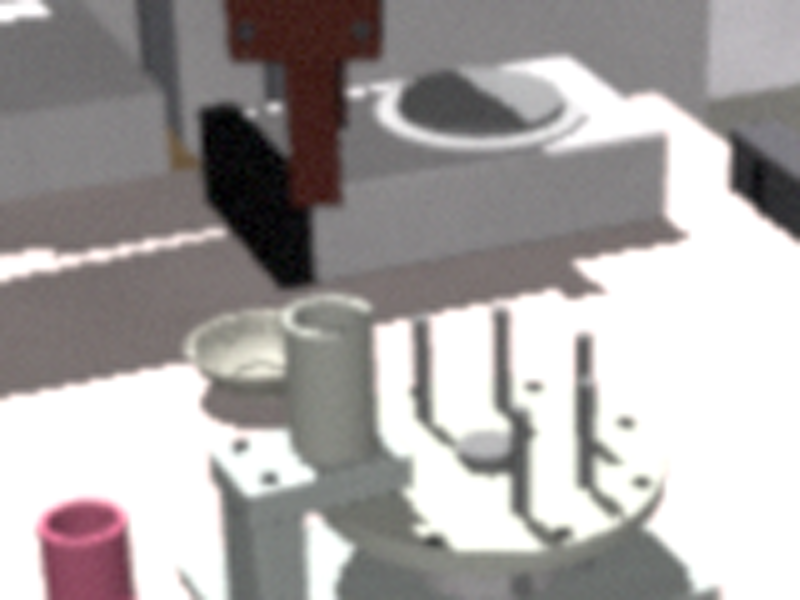

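Crop: the near finger's tip is at about (263,141) and the tube's rim centre is still at (265.6,163). The fingers clear the tube on both sides. Descending at about (447,225).

Request:
drive_tool(series=[[[1,2.5,0.1,0.3,0,0,0],[1,5,0.1,0.3,0,0,0],[1,7.5,0.1,0.3,0,0,0],[1,10,0.1,0.3,0,0,0],[1,11.7,0.1,0.3,0,0,0]]])

```text
t: 1.67
tcp_pos: [444.5, 227.7, 141.4]
orientation: [0.132, 0.695, -0.133, 0.694]
wrist_force: [0.1, 0.1, 0.7]
width: 87.7
```

Request:
drive_tool(series=[[[0.6,0,0,0,0,0,0],[0.5,0,0,0,0,0,0],[0.4,0,0,0,0,0,0],[0.4,0,0,0,0,0,0],[0.4,0,0,0,0,0,0]]])

```text
t: 2.08
tcp_pos: [447.1, 226.5, 144.9]
orientation: [0.134, 0.694, -0.133, 0.695]
wrist_force: [0.7, 0.4, -0.3]
width: 58.2
```

```bash
python3 - <<'E'
from h import *
s=sense();print(s["t"],s["tcp_pos"],s["width"],s["wrist_force"])
a=cv2.convertScaleAbs(imaging.read_camera("top")[190:270,215:315,::-1],alpha=1.7)
b=cv2.convertScaleAbs(imaging.read_camera("side")[130:210,215:315,::-1],alpha=1.5)
cv2.imwrite("pics/c3.png",cv2.resize(np.hstack([a,b]),None,fx=4,fy=4,interpolation=cv2.INTER_CUBIC))
E
```

```text
2.0833 [447.12443566 226.51830584 144.86062151] 58.21513919878768 [ 0.72233876  0.39438517 -0.31479878]
```

View pics/c3.png

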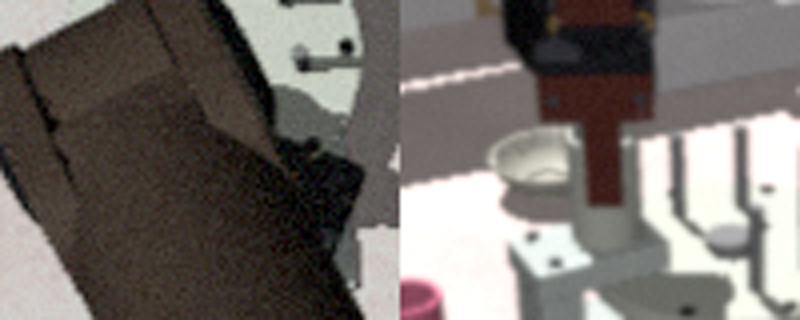

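The side half shows the near finger at about (603,170), centred on the tube at about (604,170). Closing now.

Request:
drive_tool(series=[[[0.3,0,0,0,0,0,0],[0.3,0,0,0,0,0,0],[0.3,0,0,0,0,0,0],[0.3,0,0,0,0,0,0],[0.3,0,0,0,0,0,0]]])

```text
t: 2.6
tcp_pos: [447.0, 226.2, 144.3]
orientation: [0.134, 0.694, -0.133, 0.695]
wrist_force: [-0.1, 1.4, 6.1]
width: 44.7
```

Request:
drive_tool(series=[[[0.3,0,0,0,0,0,0],[0.3,0,0,0,0,0,0],[0.3,0,0,0,0,0,0]]])

```text
t: 2.85
tcp_pos: [447.0, 226.2, 144.3]
orientation: [0.134, 0.694, -0.133, 0.695]
wrist_force: [-0.8, 1.2, 5.9]
width: 44.8
```

Request:
drive_tool(series=[[[0.2,-0.5,0,0,0,0,0],[0.2,-1.5,0,0,0,0,0],[0.2,-3,0,0,0,0,0],[0.2,-4.5,0,0,0,0,0],[0.2,-6,0,0,0,0,0]]])

```text
t: 3.27
tcp_pos: [446.4, 225.4, 204.7]
orientation: [0.133, 0.695, -0.134, 0.694]
wrist_force: [0.2, -0.3, -0.8]
width: 44.7
```

Request:
drive_tool(series=[[[0.2,-1.5,0,0,0,0,0],[0.2,-3,0,0,0,0,0],[0.2,-4.0,0,0,0,0,0],[0.2,-4.0,0,0,0,0,0],[0.2,-4.0,0,0,0,0,0]]])

```text
t: 3.68
tcp_pos: [446.7, 225.8, 243.9]
orientation: [0.134, 0.694, -0.133, 0.695]
wrist_force: [-0.5, 0.7, -0.9]
width: 44.7
```

```bash
python3 - <<'E'
from h import *
s=sense();print(s["t"],s["tcp_pos"],s["width"],s["wrist_force"],s["q"])
crop("side",200,90,160,120,5,"pics/s4.png")
print(delta((590,-240,245)))
E
```

```text
3.6833 [446.65349864 225.7824465  243.9428379 ] 44.706639119846024 [-0.50155442  0.67094213 -0.87172414] [-0.74146357  0.17442128  0.20334811  1.87564869 -0.03958623  1.09450584
  0.66804409]
[ -0.17 -37.91  30.61]
```

View pics/s4.png

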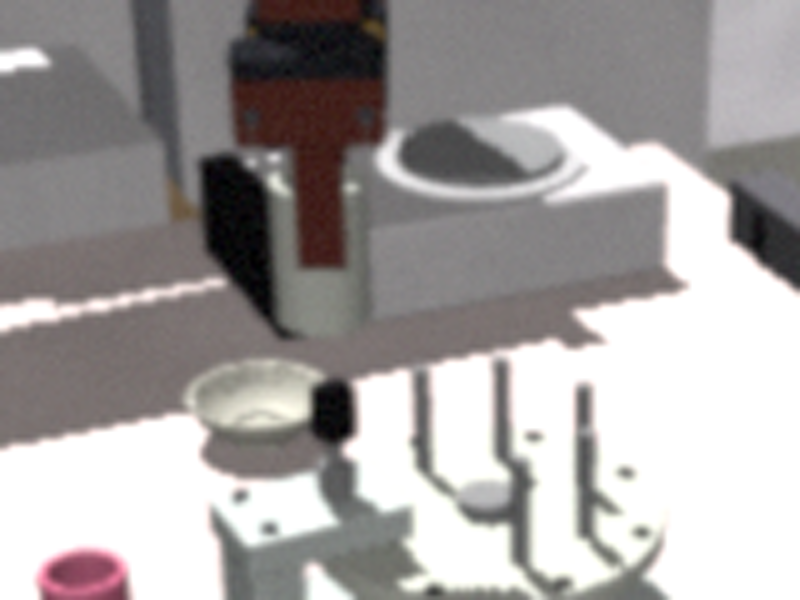

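The tube hangs upright in the fingers, clear of the plunger. The knob is bare at about crop (333,411), which is full-picture (266.6,172.2). Carrying the tube to the tray.

Request:
drive_tool(series=[[[0.2,0,-2,1.6,0,0,0],[0.2,0,-5,4,0,0,0],[0.2,0,-8,6.4,0,0,0],[0.2,0,-11,8.9,0,0,0],[0.2,0,-14,11.3,0,0,0]]])

```text
t: 4.15
tcp_pos: [499.3, 52.0, 242.6]
orientation: [0.133, 0.695, -0.134, 0.694]
wrist_force: [0.5, -0.4, -1.0]
width: 44.4
```

Request:
drive_tool(series=[[[0.2,0,-3,2.4,0,0,0],[0.2,0,-6,4.8,0,0,0],[0.2,0,-9,7.3,0,0,0],[0.2,0,-12,9.7,0,0,0],[0.2,0,-15,12.1,0,0,0]]])

```text
t: 4.57
tcp_pos: [556.1, -132.0, 242.4]
orientation: [0.133, 0.695, -0.133, 0.694]
wrist_force: [0.9, -0.4, -0.5]
width: 44.5
```

Request:
drive_tool(series=[[[0.2,0,-3,2.4,0,0,0],[0.2,0,-6,4.8,0,0,0],[0.2,0,-8,6.4,0,0,0],[0.2,0,-8.9,7.2,0,0,0],[0.2,0,-8.9,7.2,0,0,0]]])

```text
t: 4.98
tcp_pos: [589.5, -242.7, 242.0]
orientation: [0.134, 0.695, -0.136, 0.693]
wrist_force: [-0.8, -0.9, -1.1]
width: 44.5
```

```bash
python3 - <<'E'
from h import *
s=sense();print(s["t"],s["tcp_pos"],s["width"],s["wrist_force"],s["q"])
print("knob",at_z("side",266.6,172.2,153))
crop("side",360,150,160,120,5,"pics/s5.png")
print([proj("side",p) for p in((590,-240,4),(590,-240,206),(582,-257,4))])
E
```

```text
4.9833 [ 589.49886901 -242.73756413  242.00739239] 44.53456438475922 [-0.8337184  -0.92068273 -1.10155845] [-0.01621278  0.44197726  0.47162283  1.56214333 -0.20856798  1.19001742
  1.68144529]
knob [448.7 228.5 153. ]
[array([417.5, 323. ]), array([430.9, 240.9]), array([419.3, 330. ])]
```

View pics/s5.png

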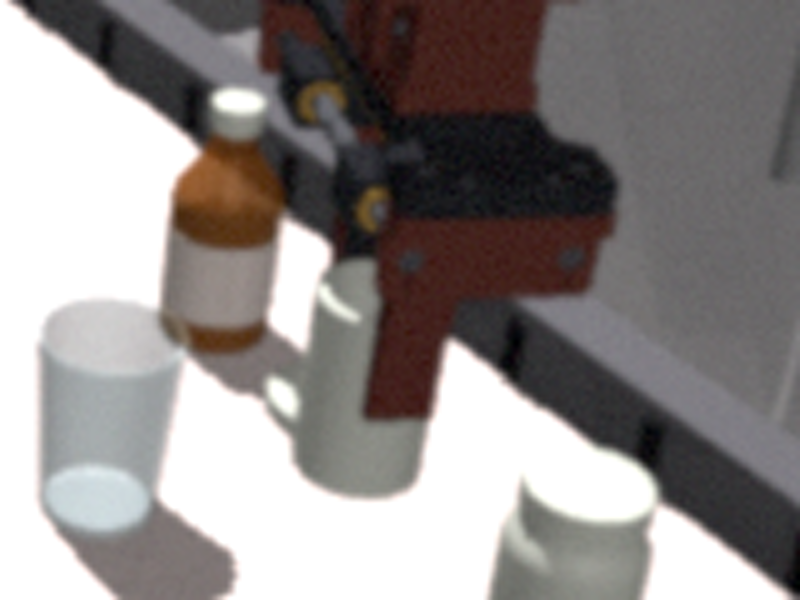

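The tube is upright with its foot at about crop (358,465), beside the beaker and jar and clear of both. Lowering it.

Request:
drive_tool(series=[[[0.2,3,0,0,0,0,0],[0.2,7,0,0,0,0,0],[0.2,11,0,0,0,0,0],[0.2,15,0,0,0,0,0],[0.2,17,0,0,0,0,0]]])

```text
t: 5.45
tcp_pos: [587.9, -235.1, 68.8]
orientation: [0.133, 0.697, -0.132, 0.692]
wrist_force: [-0.0, 0.5, -1.3]
width: 44.9
```

Request:
drive_tool(series=[[[0.2,0.7,0,0,0,0,0],[0.2,1.4,0,0,0,0,0],[0.2,2,0,0,0,0,0],[0.2,2.2,0,0,0,0,0],[0.2,2.2,0,0,0,0,0]]])

```text
t: 5.87
tcp_pos: [591.0, -239.5, 52.6]
orientation: [0.133, 0.694, -0.133, 0.695]
wrist_force: [-0.4, -0.8, -1.0]
width: 44.9
```

```bash
python3 - <<'E'
from h import *
s=sense();print(s["t"],s["tcp_pos"],s["width"],s["wrist_force"])
crop("side",350,240,160,120,5,"pics/s6.png")
E
```

```text
5.8667 [ 590.95687276 -239.47929791   52.57178162] 44.891322516327996 [-0.38023105 -0.8088208  -0.99161081]
```

View pics/s6.png

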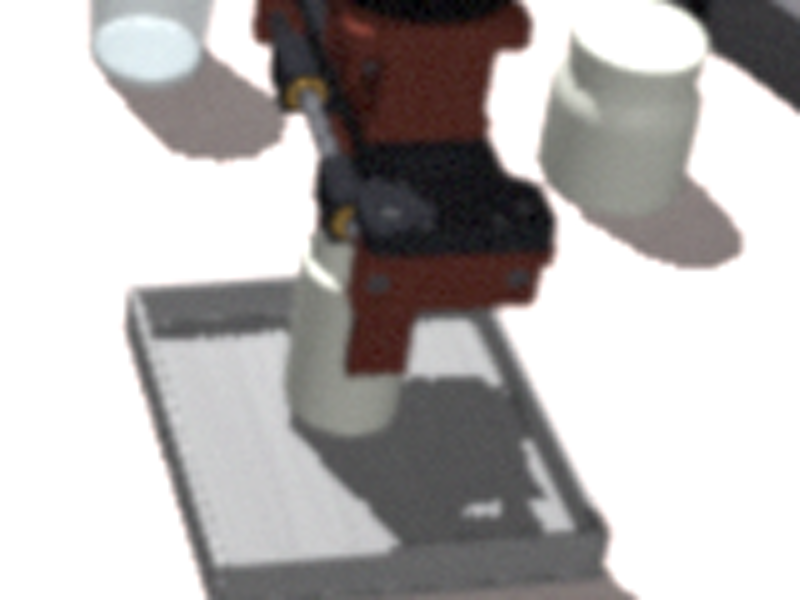

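The tube is well inside the tray, foot at about crop (343,410), and by height about 10 mm above the floor. Finishing slowly, watching the force.

Request:
drive_tool(series=[[[0.2,0.2,0,0,0,0,0],[0.2,0.4,0,0,0,0,0],[0.2,0.6,0,0,0,0,0],[0.2,0.8,0,0,0,0,0],[0.2,0.8,0,0,0,0,0]]])

```text
t: 6.33
tcp_pos: [590.0, -239.6, 43.2]
orientation: [0.134, 0.695, -0.133, 0.694]
wrist_force: [0.1, -0.7, -0.8]
width: 44.6
```

Request:
drive_tool(series=[[[0.2,0.1,0,0,0,0,0],[0.2,0.15,0,0,0,0,0],[0.2,0.2,0,0,0,0,0],[0.2,0.2,0,0,0,0,0],[0.2,0.2,0,0,0,0,0]]])

```text
t: 6.75
tcp_pos: [590.3, -239.7, 42.4]
orientation: [0.134, 0.694, -0.133, 0.694]
wrist_force: [-2.0, 1.0, 6.6]
width: 44.5
```

Contact: 6.6 N at the expected height. Opening gently, then backing straight up.

Request:
drive_tool(series=[[[0.56,0,0,0,0,0,0],[0.6,0,0,0,0,0,0],[0.7,0,0,0,0,0,0],[0.8,0,0,0,0,0,0],[0.9,0,0,0,0,0,0]]])

```text
t: 7.17
tcp_pos: [590.3, -239.6, 41.5]
orientation: [0.133, 0.694, -0.133, 0.694]
wrist_force: [0.5, 0.5, -0.2]
width: 69.4
```

Request:
drive_tool(series=[[[1,0,0,0,0,0,0],[1,0,0,0,0,0,0],[1,-0.5,0,0,0,0,0],[1,-1.5,0,0,0,0,0],[1,-3,0,0,0,0,0]]])

```text
t: 7.58
tcp_pos: [589.6, -239.5, 71.5]
orientation: [0.134, 0.695, -0.133, 0.694]
wrist_force: [0.5, 0.7, 0.1]
width: 87.7
```

Request:
drive_tool(series=[[[1,-3.5,0,0,0,0,0],[1,-7,0,0,0,0,0],[1,-11,0,0,0,0,0],[1,-15,0,0,0,0,0],[1,-17,0,0,0,0,0]]])

```text
t: 8.0
tcp_pos: [591.5, -240.8, 248.1]
orientation: [0.133, 0.692, -0.134, 0.697]
wrist_force: [-0.6, 0.0, -0.9]
width: 88.1
```

Request:
drive_tool(series=[[[1,0,3,-2.4,0,0,0],[1,0,6,-4.8,0,0,0],[1,0,9,-7.3,0,0,0],[1,0,12,-9.7,0,0,0],[1,0,15,-12.1,0,0,0]]])

```text
t: 8.42
tcp_pos: [532.7, -54.2, 242.8]
orientation: [0.134, 0.694, -0.133, 0.695]
wrist_force: [0.7, -0.1, 0.0]
width: 88.1
```

```bash
python3 - <<'E'
from h import *
s=sense();print(s["t"],s["tcp_pos"],s["width"],s["wrist_force"])
i=lambda n,u,v:cv2.convertScaleAbs(imaging.read_camera(n)[v:v+100,u:u+120,::-1],alpha=1.6)
im=np.hstack([i("side",365,255),i("top",215,170)])
cv2.imwrite("pics/c7.png",cv2.resize(im,None,fx=3.33,fy=3.33,interpolation=cv2.INTER_CUBIC))
print(delta((448,226,240)))
E
```

```text
8.4167 [532.68105654 -54.17645942 242.78656878] 88.12210996398133 [ 0.66841744 -0.08794437  0.02775248]
[  0.35  22.54 -17.84]
```

View pics/c7.png

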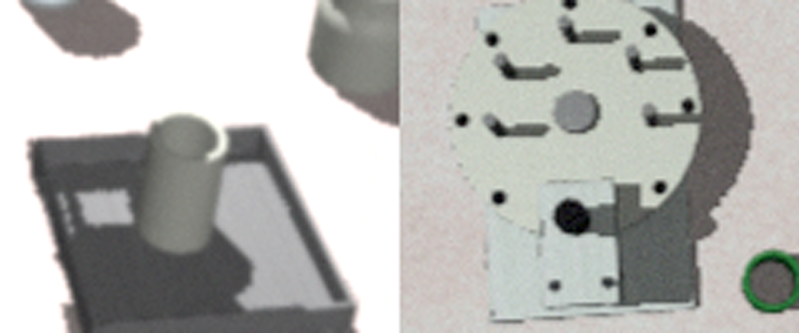

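The tube stands upright in the tray. The top half of the picture shows the bare knob at about full-picture (266.7,234.9), all else unmoved. The two cameras put the knob at about (447.5,226).

Request:
drive_tool(series=[[[1,0,3,-2.4,0,0,0],[1,0,6,-4.8,0,0,0],[1,0,9,-7.2,0,0,0],[1,0,12,-9.5,0,0,0],[1,0,15,-11.9,0,0,0]]])

```text
t: 8.93
tcp_pos: [478.4, 128.7, 242.8]
orientation: [0.134, 0.694, -0.134, 0.695]
wrist_force: [0.4, -0.1, 0.3]
width: 88.1
```

Request:
drive_tool(series=[[[1,0,3,-2.4,0,0,0],[1,0,6,-4.8,0,0,0],[1,0,7.5,-5.9,0,0,0],[1,0,7.5,-5.9,0,0,0],[1,0,7.5,-5.9,0,0,0]]])

```text
t: 9.35
tcp_pos: [451.8, 219.7, 242.3]
orientation: [0.133, 0.694, -0.133, 0.695]
wrist_force: [0.9, -0.6, 0.5]
width: 88.1
```

```bash
python3 - <<'E'
from h import *
s=sense();print(s["t"],s["tcp_pos"],s["width"],s["wrist_force"])
print(at_z("top",266.65,234.9,166),delta((447.5,226,134)))
E
```

```text
9.35 [451.81034338 219.71825849 242.25468861] 88.05919643509603 [ 0.88358061 -0.56188641  0.48378503]
[446.2 222.6 166. ] [10.83  0.42 -0.64]
```

Request:
drive_tool(series=[[[1,0,0.4,-0.6,0,0,0],[1,3,0.4,-0.6,0,0,0],[1,6,0.4,-0.6,0,0,0],[1,9,0.4,-0.6,0,0,0],[1,10.8,0.4,-0.6,0,0,0]]])

```text
t: 9.77
tcp_pos: [447.0, 223.3, 131.5]
orientation: [0.134, 0.695, -0.135, 0.694]
wrist_force: [-0.4, -0.1, -0.2]
width: 87.8
```

Request:
drive_tool(series=[[[0.8,0,0,0,0,0,0],[0.65,0,0,0,0,0,0],[0.5,0,0,0,0,0,0],[0.45,0,0,0,0,0,0],[0.45,0,0,0,0,0,0]]])

```text
t: 10.18
tcp_pos: [448.4, 225.7, 135.1]
orientation: [0.134, 0.694, -0.133, 0.695]
wrist_force: [0.5, -0.0, -0.2]
width: 57.9
```

```bash
python3 - <<'E'
from h import *
s=sense();print(s["t"],s["tcp_pos"],s["width"],s["wrist_force"])
crop("side",215,120,107,80,7,"pics/s8.png")
E
```

```text
10.1833 [448.42364317 225.66234313 135.09132366] 57.858538204594204 [ 0.45139066 -0.00604515 -0.18303849]
```

View pics/s8.png

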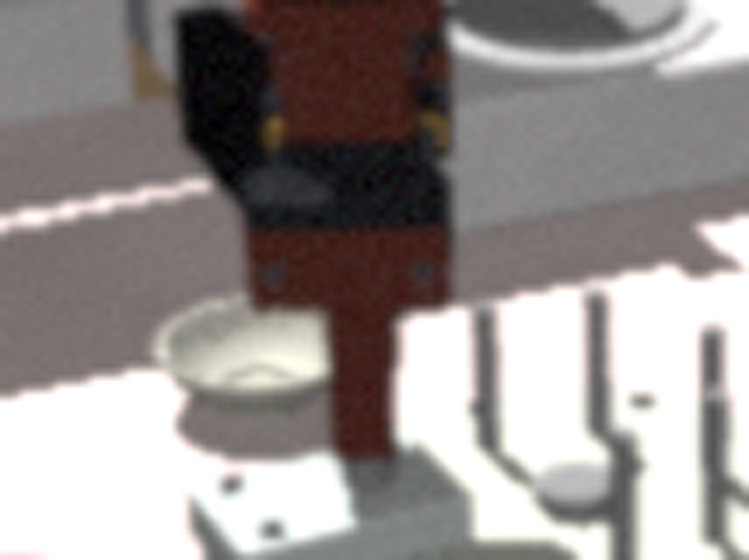

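The finger at about crop (362,385) fully covers where the knob sits, (361,365), so it is aligned. Closing.

Request:
drive_tool(series=[[[0.3,0,0,0,0,0,0],[0.1,0,0,0,0,0,0],[0,0,0,0,0,0,0],[0,0,0,0,0,0,0],[0,0,0,0,0,0,0]]])

```text
t: 10.65
tcp_pos: [448.1, 226.8, 133.8]
orientation: [0.134, 0.694, -0.132, 0.695]
wrist_force: [3.3, 3.9, -0.9]
width: 23.8
```

Request:
drive_tool(series=[[[0,0,0,0,0,0,0],[0,0,0,0,0,0,0],[0,0,0,0,0,0,0],[0,0,0,0,0,0,0],[0,0,0,0,0,0,0]]])

```text
t: 11.07
tcp_pos: [448.1, 226.8, 133.8]
orientation: [0.134, 0.694, -0.132, 0.695]
wrist_force: [2.4, 3.9, -2.5]
width: 23.4
```

Knob gripped at a width of 23.4 mm. Pulling 15 mm first, then feeling for the stop.

Request:
drive_tool(series=[[[0,-0.3,0,0,0,0,0],[0,-0.6,0,0,0,0,0],[0,-0.9,0,0,0,0,0],[0,-1.2,0,0,0,0,0],[0,-1.5,0,0,0,0,0]]])

```text
t: 11.48
tcp_pos: [448.0, 226.8, 148.3]
orientation: [0.134, 0.694, -0.133, 0.695]
wrist_force: [5.4, 5.4, -11.2]
width: 24.0
```

Request:
drive_tool(series=[[[0,-0.15,0,0,0,0,0],[0,-0.3,0,0,0,0,0],[0,-0.45,0,0,0,0,0],[0,-0.5,0,0,0,0,0],[0,-0.5,0,0,0,0,0]]])

```text
t: 11.9
tcp_pos: [448.0, 226.7, 153.1]
orientation: [0.134, 0.694, -0.133, 0.695]
wrist_force: [4.9, 6.2, -12.1]
width: 23.5
```

Request:
drive_tool(series=[[[0,-0.05,0,0,0,0,0],[0,-0.1,0,0,0,0,0],[0,-0.1,0,0,0,0,0],[0,-0.1,0,0,0,0,0]]])

```text
t: 12.23
tcp_pos: [448.0, 226.8, 153.9]
orientation: [0.134, 0.694, -0.133, 0.695]
wrist_force: [4.7, 6.3, -11.5]
width: 23.6
```

Request:
drive_tool(series=[[[0,-0.05,0,0,0,0,0],[0,-0.1,0,0,0,0,0],[0,-0.1,0,0,0,0,0],[0,-0.1,0,0,0,0,0]]])

```text
t: 12.57
tcp_pos: [447.9, 226.7, 154.0]
orientation: [0.133, 0.694, -0.133, 0.695]
wrist_force: [7.5, 8.3, -21.3]
width: 23.5
```

The stop is reached: the rise halted at 20.2 mm and the pull went from 11.5 to 21 N. Easing by 0.3 mm of command to avoid slip, then a held check.

Request:
drive_tool(series=[[[0,0.03,0,0,0,0,0],[0,0.03,0,0,0,0,0],[0,0.03,0,0,0,0,0],[0,0.03,0,0,0,0,0],[0,0.03,0,0,0,0,0]]])

```text
t: 12.98
tcp_pos: [447.9, 226.8, 153.9]
orientation: [0.134, 0.694, -0.133, 0.695]
wrist_force: [8.2, 7.3, -20.0]
width: 23.3
```

Request:
drive_tool(series=[[[0,0,0,0,0,0,0],[0,0,0,0,0,0,0],[0,0,0,0,0,0,0],[0,0,0,0,0,0,0],[0,0,0,0,0,0,0]]])

```text
t: 13.4
tcp_pos: [447.9, 226.7, 153.9]
orientation: [0.133, 0.694, -0.133, 0.695]
wrist_force: [7.3, 7.5, -19.2]
width: 23.2
```

```bash
python3 - <<'E'
from h import *
s=sense();print(s["t"],s["tcp_pos"],s["width"],s["wrist_force"])
i=lambda u,v:cv2.convertScaleAbs(im[v:v+100,u:u+120,::-1],alpha=1.6)
im=imaging.read_camera("side")
cv2.imwrite("pics/c9.png",cv2.resize(np.hstack([i(215,110),i(365,255)]),None,fx=3.33,fy=3.33,interpolation=cv2.INTER_CUBIC))
E
```

```text
13.4 [447.93837991 226.7004198  153.92463658] 23.21708969452185 [  7.27089701   7.51483314 -19.16919111]
```

View pics/c9.png

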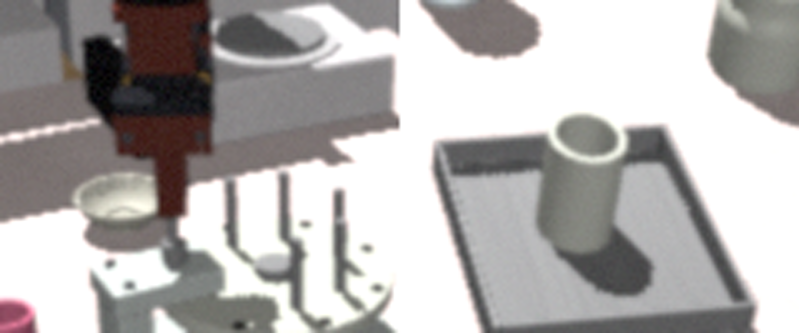

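The knob is held up, with the stem and barrel showing below the fingertips at about crop (175,235). The tube stands in the tray at about (580,185). The pull is steady at about 19 N, so I'm handing in.

```bash
python3 -c "
from workcell import ctrl,sense
print(ctrl.hand_in()); s=sense(); print(s['t'],s['tcp_pos'],s['wrist_force'],s['width'])"
```

```text
the job is handed in; nothing more can be done
None
the job is handed in; nothing more can be done
```

I lifted the white guard off the plunger and set it down upright in the steel tray, touching down at about 7 N before I let go. Then I gripped the black knob, pulled it up to its stop and handed in at about 13.5 s while still holding it.

**Plunger at its stop:** the knob rose about 20 mm and then went no further, and the pull jumped from 11.5 to 21 N. It held steady at about 19 N over the last 0.8 s, with a grip width of about 23 mm. This comes from travel and force; the cameras could not see the pin or the hole directly.

**Guard and other objects:** the last picture shows the guard standing upright in the tray. Nothing else looked moved in my pictures, though the last one covered only the plunger and tray.

**Disagreements:** the two cameras differed by 6 to 8 mm in y on where the guard and knob were. I aimed between them, and the fingers closed cleanly both times. A sideways force of about 10 N stayed on the knob, probably from a slight offset in the grip. A reading after the hand-in was refused, so I have no check from that last second.

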